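Bar and key-lock the document strongbox, key held turned for sealing

ROBOT

A 6-joint arm with a two-finger parallel gripper is mounted at the origin on the work surface. World frame = base frame: x ahead of the robot, y to its left, z up, the work surface at z = 0. Lengths are in m, angles in rad, forces in N, time in s.
With the tool pointing down it reaches from about 0.375 to 0.975 m from the base axis. Payload 3.8 kg.
Tool frame: the origin (TCP) lies on the centre line of the jaws, within the pads' length; the fingertips stand 8 mm ahead of it and the grasp point (between the pads) lies 11 mm behind it; z points along the fingers, y is the direction in which the jaws open and shut (so a half turn about z gives the same grasp; the last joint's range is limited). The gripper opens to 85 mm and grips with 20 to 120 N. Pads are 22 mm wide; open, the fingers measure 114 mm over their backs; the gripper's body (76 mm by 85 mm) begins 54 mm behind the grasp point. The pads swing forward as they close: fully open they stand 13 mm farther back than shut.
Start: joints at [-1.29, 0.264, 1.604, -0, 1.274, -0.037], TCP at [0.211, -0.641, 0.239] pointing down, gripper open.
Joint ranges: [-2.63, 2.63], [-0.94, 2.18], [0.31, 2.57], [-1.31, 4.45], [0, 2.66], [-2.55, 2.55]. Speed limits (rad/s): [2.57, 2.57, 3.14, 3.14, 3.14, 3.14].

INTERFACE

Orientations are given as a rotation vector (axis times angle).
In Python, from workcell import * gives the robot as it stands.
- The arm moves only by the tool play_rows, never from a script. Its arguments are lists of equal length, an entry for each row: "slide": the shift along the tool's x, y, z in cm, a list of three; "delta_rot": the turn, a rotation vector about the tool's x, y, z in rad, a list of three. In form: {"slide": [[x, y, z], ...], "delta_rot": [[wx, wy, wz], ...]}. A call has 1 to 12 rows; each row is the pose to reach, as a shift and turn from the pose measured when the call began, along the tool's axes at that moment; what a row does not reach only later rows make up. A row lasts 1/12 s, in which the tool goes at most 41.7 mm and 7.16 degrees, less where a joint would pass 70% of its speed; a pose out of reach is approached as far as the arm can. A call with a gripper value outside its range is refused whole. "hand" is the opening, from 0 (shut) to 1 (fully open), set as the call begins (left out, the last holds). The fingers move at their own pace and stop on an object; "force" is the grip in N (left out, the last holds). Time passes only in rows, so rows that repeat a pose let the fingers close. It gives the time, the measured TCP pose, the force and the opening at its end, in the units of the state.
- read_state(): the state, without advancing time (a new reading comes with each control period).
- read_camera(name): name is "scene" or "top" or "wrist"; returns a dict with "image" (420x560x3 uint8, red, green, blue), "depth" (420x560 float32, m along the optical axis (not along the pixel's ray), 0 where there is no reading), "fovy" (degrees; the focal length in pixels is half the picture's height over the tangent of half this angle, whatever the lens; pixels are square), "cx", "cy" (the principal point, pixels), "k1" (the pictures are not rectified: a ray, as slopes to the right and down, at radius r is drawn at 1 + k1 r^2 times it, then the intrinsics apply), "world_from_camera" (4x4, takes a point from camera to world coordinates); the wrist camera has in their place "hand_eye" (4x4, takes a point from camera to tool coordinates, whose origin is the TCP and whose axes are the flange's). Camera axes: x right, y up, looking along -z (the intrinsics and any distortion apply to the point x, -y, -z); pixel columns grow to the right and rows downward; lengths in m; the calibration is good to about 2 mm. A picture is of the moment at which its call begins: read the wrist's pose just before it.
- finish_job(): hands the job in, once; it reports no verdict.
Trained networks look in a picture, given as the dict that the camera call returned (one of the last four; its "shot" number tells which), for a name from the list of things; names that differ only in an ending like _2 or _b are one class to them, and where a whole thing is asked for, a point or a joint stands for the part that bears it (a point fixed in the world has none). Each returns a list of dicts, best first, with "conf" (0 to 1); they miss things now and then, are a little off and sometimes report something else, mostly with a low value. They report only what shows in the picture. A call takes as long as a camera call. They do not tell look-alikes from the thing itself.
- spot_in(target, picture): "bbox" ([centre column, centre row, width, height] in pixels, round what is visible of it).
- landmark_of(target, picture): "at" ([column, row] in pixels: a listed point, or the origin of a listed thing).
The state is a dict: "time": time; "q": joint angles; "joint_vel": joint speeds; "joint_torque": joint torques, N m; "tool_pos": TCP position; "tcp_rot": TCP orientation; "wrist_force": force on the tool from outside, world axes, zero at the start; "torque": the same for the moment, N m; "width": opening from 0.0 (shut) to 1.0 (fully open).
Only numpy, scipy, OpenCV 4.12 (cv2) and the standard library are available. Lean on these libraries where they do the work, as an engineer would, in place of code of your own. Each camera call takes 0.05 s, during which the arm holds its last target.

TASK

Get the grey document strongbox on the desk ready for sealing: swing its steel bar fully shut until it snaps past its ball catch, then take the red key from the wooden stand and push it fully home in the box's lock; the pins are sticky, so it needs a little wiggling on the way in. Turn it a full quarter turn clockwise, to its stop, and finish while still holding the key there: the cylinder is sprung, and I need it kept turned while I fit the seal. Leave the blue key, mug, stapler and paperweight where they are.

Things in the scene. Friction and masses are not known exactly. Their poses are not given: they have to be found in the camera images.
- strongbox: Fixed grey painted steel box, 176 x 236 mm (x, y), lid top 85 mm above the desk; origin under its centre. Hinge post of the bar at its +y end, grey lock housing (52 x 41 mm) at its -y end. The bar opens to its -x side and lies along its y axis when shut.
- bar_grip (a point): Black vertical grip post on top of the steel bar, 14 mm diameter, 40 mm high. The point is on its axis, 26 mm above the bar's top (14 mm below the post's top), 190 mm from the hinge axis. Bar: 18 mm wide, 8 mm thick, top 98 mm above the desk, free end 283 mm from the hinge; it swings level just over the lid. Site x axis: the way the grip moves when shutting; -y: from the hinge to the free end.
- bar_hinge (a point): Point on the bar's vertical hinge axis, at the height of bar_grip, fixed to the box. Axes as the strongbox: the shut bar lies from here along -y, so that the shut bar_grip is 190 mm away in -y; the bar opens to -x.
- bar (a joint): Swing of the bar, rad: 0 = fully shut at its stop; grows as it opens (its free end goes to -x of the strongbox, clockwise seen from above). Starts at 0.55 to 0.9; light friction, stays where left. In the last 0.1 rad a sprung ball under its free end resists, up to about 10 N at the grip, then snaps up behind the bar and holds it at 0.
- keyway (a point): Middle of the key slot in the flat top face of the vertical brass lock cylinder (28 mm diameter), 115 mm above the desk. x: along the slot, z: up. Slot 13 x 5.4 mm, over 30 mm deep; its mouth is bevelled all round, 20 x 11.4 mm at the face, full-size slot at 6 mm depth. The key fits either way round. Round steel rim, 3 mm proud, 14 mm inner radius. The frame turns with the cylinder.
- cylinder (a joint): Turn of the lock cylinder, rad: 0 at start; 1.57 = quarter turn clockwise seen from above, a hard stop. Blocked until the key is home. A spring of 0.04 to 0.12 N m turns it back when let go. The key has about 0.12 rad of play. Two sprung sticky pins stop the key part-way in, against straight pushes of up to 15 to 30 N; pressing about 12 N while rocking it 1 mm and twisting 2 degrees frees it.
- red_key_center (a point): Centre of the red key's plastic head, 28 mm wide (x), 12 mm thick (y), 32 mm high (z). Stands upright, blade down, in either slot of the stand. Below the head 11 mm of 9 mm neck, then a shoulder disc, 22 mm diameter, 4 mm thick, its underside 31 mm below this point; then the blade, 12 (x) x 4 (y) x 28 mm long, last 6 mm pointed. Home in the lock this point is 31 mm above the lock face. 45 g.
- blue_key_center (a point): Same point of the blue key, of the same size, in the other slot, 60 mm from the red one. Not to be disturbed.
- key_stand: Fixed wooden stand 56 x 120 x 36 mm (x, y, z) with two slots 60 mm apart along y, 32 mm deep and 1 mm wider than the blade on each side; origin under its centre. The keys' heads are wide along its y axis.
- mug: White mug, 80 mm diameter, 92 mm high, origin at the centre of its foot. Not to be disturbed.
- stapler: Black stapler, 135 x 34 x 47 mm, origin under its centre. Not to be disturbed.
- paperweight: Green glass paperweight, 76 mm diameter, 43 mm high, origin under its centre. Not to be disturbed.
Mind the look-alikes: they are no part of the job. Leave any white or yellow look-alike of the part that bears red_key_center alone.

How it is judged:
By the outcome, as a careful person would: the job done as asked, in the order asked, and still so for the second after the job is handed in, while the arm keeps its last pose, push and grip.
It also fails if it takes over 64 s, if anything falls off the work surface, if the arm or the gripper's body presses on something with over 40 N, if the wrist force passes 120 N, or if a joint passes its speed limit or range.

## Working session

There is one attempt and no reset: what is moved stays moved. The work goes in short steps, Python scripts to look and compute and a tool call to move; the robot and the scene stay as the last step left them, time stands still between calls to the robot, and variables do not carry over. Pictures are saved under pics/ and viewed, and the job is handed in when it is done.

Besides the shell and the picture viewer there is one more tool, called in YAML: its name, and indented under it one key for each argument. play_rows: Moves the arm, as the interface text tells. Its arguments: {"type":"object","properties":{"slide":{"type":"array"},"delta_rot":{"type":"array"},"hand":{"type":"number"},"force":{"type":"number"}},"required":["slide","delta_rot"]}

```bash
ls; mkdir -p pics; cat > h.py <<'E'
from workcell import *
import numpy as np, cv2
from scipy.spatial.transform import Rotation as R
def save(p,n): cv2.imwrite('pics/'+n+'.png',p['image'][:,:,::-1])
def wfc(p,st=None):
    if 'world_from_camera' in p: return np.array(p['world_from_camera'])
    T=np.eye(4);T[:3,:3]=R.from_rotvec(st['tcp_rot']).as_matrix();T[:3,3]=st['tool_pos'];return T@np.array(p['hand_eye'])
def ray(p,px,st=None):
    f=210/np.tan(np.radians(p['fovy'])/2)
    d=np.array([(px[0]-p['cx'])/f,(px[1]-p['cy'])/f]);u=d.copy()
    for _ in range(20): u=d/(1+p['k1']*(u@u))
    T=wfc(p,st); return T[:3,3],T[:3,:3]@np.array([u[0],-u[1],-1.0])
def atz(p,px,z,st=None):
    o,d=ray(p,px,st); return o+d*(z-o[2])/d[2]
def dep(p,px,st=None):
    o,d=ray(p,px,st); return o+d*p['depth'][int(round(px[1])),int(round(px[0]))]
def cloud(p,st=None):
    f=210/np.tan(np.radians(p['fovy'])/2)
    v,u=np.mgrid[0:420,0:560]
    d=np.stack([(u-p['cx'])/f,(v-p['cy'])/f],-1);w=d.copy()
    for _ in range(20): w=d/(1+p['k1']*(w**2).sum(-1,keepdims=True))
    T=wfc(p,st);D=np.concatenate([w[...,:1],-w[...,1:],-np.ones(w.shape[:2]+(1,))],-1)
    return T[:3,3]+(D@T[:3,:3].T)*p['depth'][...,None]
E
python3 - <<'E'
from h import *
print(read_state())
for n in ['scene','top']:
    p=read_camera(n);save(p,n+'0')
    print(n,p['fovy'],p['cx'],p['cy'],p['k1'],np.round(p['world_from_camera'],3).tolist())
    for t in ['strongbox','bar_grip','bar_hinge','keyway','red_key_center','blue_key_center','key_stand','mug','stapler','paperweight']:
        l=landmark_of(t,p)
        for e in l[:3]: print(t,np.round(e['at'],1),round(e['conf'],2),np.round(dep(p,np.clip(e['at'],0,[559,419])),3))
E
```

```text
pics
{'time': 0.0, 'q': array([-1.28990926e+00,  2.64802613e-01,  1.60539429e+00, -2.36878954e-05,
        1.27367487e+00, -3.69153931e-02]), 'joint_vel': array([-1.90062833e-04,  6.34883509e-04, -8.96628164e-05,  9.36436053e-04,
       -5.14040788e-04, -1.46533138e-03]), 'joint_torque': array([-3.23422501e-03, -5.15121174e+01, -3.67320585e+01, -4.70487739e-04,
        1.28955589e-02,  6.94698571e-06]), 'tool_pos': array([ 0.21070638, -0.64051699,  0.23791771]), 'tcp_rot': array([-3.09978132e+00, -4.96758073e-01,  4.70595822e-04]), 'wrist_force': array([-0.01639911,  0.27088779, -0.0687042 ]), 'torque': array([ 0.00631987, -0.06522899, -0.02012179]), 'width': 0.9981374775812807}
scene 48.22869198060067 282.31962142308197 212.61600743430873 -0.07573365794741328 [[-0.63, -0.551, 0.548, 1.141], [0.777, -0.428, 0.463, 0.536], [-0.021, 0.717, 0.697, 0.879], [0.0, 0.0, 0.0, 1.0]]
strongbox [257.8 251.2] 0.92 [0.647 0.043 0.084]
bar_grip [278.  183.8] 0.61 [ 0.484 -0.031  0.133]
bar_hinge [303.7 239.6] 0.83 [0.566 0.111 0.098]
bar_hinge [399.4 246.2] 0.74 [0.437 0.285 0.082]
keyway [200.2 1
[... 859 characters left out ...]
235.4 184.3] 0.78 [0.592 0.127 0.098]
keyway [179.6 244.9] 0.65 [0.425 0.3   0.035]
keyway [373.  267.2] 0.6 [ 0.354 -0.265  0.051]
keyway [341.9 180.1] 0.55 [ 0.597 -0.175  0.115]
red_key_center [222.9 264.2] 0.64 [0.368 0.173 0.012]
red_key_center [199.1 201.3] 0.58 [0.559 0.248 0.013]
red_key_center [138.3 289. ] 0.57 [0.295 0.426 0.017]
blue_key_center [163.6 241.2] 0.61 [0.432 0.334 0.085]
blue_key_center [180.5 241.3] 0.21 [0.431 0.285 0.086]
key_stand [178.7 245.4] 0.89 [0.424 0.303 0.031]
key_stand [294.1 223.3] 0.66 [ 0.474 -0.039  0.136]
mug [411.2 228.8] 0.74 [ 0.468 -0.393  0.009]
stapler [373.  267.9] 0.95 [ 0.352 -0.266  0.047]
paperweight [162.  181.5] 0.66 [0.617 0.358 0.037]
```

View pics/scene0.png

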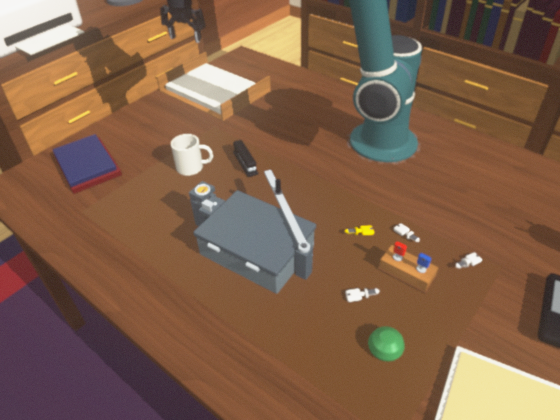

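View pics/top0.png

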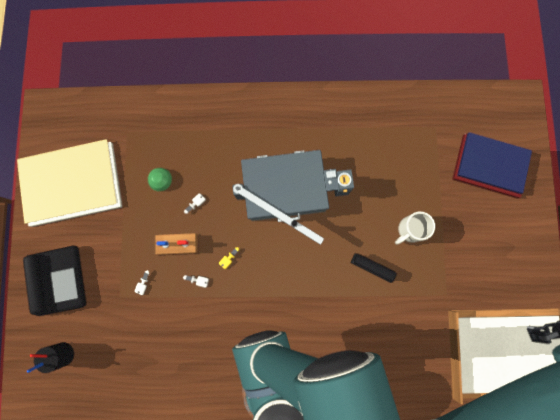

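```bash
python3 - <<'E'
from h import *
p=read_camera('top');q=read_camera('scene')
def crop(p,a,b,c,d,s): return cv2.resize(p['image'][b:d,a:c,::-1],None,fx=s,fy=s,interpolation=cv2.INTER_CUBIC)
cv2.imwrite('pics/tc.png',crop(p,225,140,365,250,5)); cv2.imwrite('pics/tk.png',crop(p,140,190,250,300,5))
cv2.imwrite('pics/sc.png',crop(q,180,160,320,270,5))
import pickle
for n,P in (('t',p),('s',q)):
    C=cloud(P); I=P['image'].astype(int)
    hsv=cv2.cvtColor(P['image'],cv2.COLOR_RGB2HSV)
    near=(C[...,0]>.3)&(C[...,0]<.8)&(abs(C[...,1])<.5)&(C[...,2]>0.02)
    red=near&((hsv[...,0]<6)|(hsv[...,0]>174))&(hsv[...,1]>190)&(hsv[...,2]>110)
    blue=near&(abs(hsv[...,0]-113)<8)&(hsv[...,1]>150)&(hsv[...,2]>110)
    for nm,m in(('red',red),('blue',blue)):
        x=C[m]; print(n,nm,len(x), np.round(x.mean(0),3) if len(x) else 0, np.round(np.percentile(x,[5,95],axis=0),3).tolist() if len(x) else 0)
        x=x[x[:,2]>.07]; 
        if len(x):print(np.round(x.mean(0),3))
    for nm,lo,hi in (('cyl/housing',.108,.125),('bar',.092,.103),('post',.11,.145),('lid',.08,.088)):
        m=near&(C[...,2]>lo)&(C[...,2]<hi)&(C[...,1]<.2); x=C[m]
        print(n,nm,len(x),np.round(x.min(0),3),np.round(x.max(0),3))
        if nm in('lid','bar'): print(cv2.minAreaRect((x[:,:2]*1000).astype(np.float32)))
E
```

```text
t red 29 [0.429 0.283 0.081] [[0.427, 0.271, 0.07], [0.433, 0.295, 0.087]]
[0.43  0.283 0.083]
t blue 0 0 0
t cyl/housing 261 [ 0.473 -0.206  0.108] [ 0.626 -0.033  0.124]
t bar 736 [ 0.422 -0.433  0.092] [0.665 0.134 0.103]
((521.1360473632812, -143.32598876953125), (573.6295166015625, 206.50115966796875), 63.63241195678711)
t post 269 [ 0.472 -0.206  0.11 ] [ 0.626 -0.033  0.141]
t lid 4135 [ 0.431 -0.436  0.08 ] [0.694 0.135 0.088]
((575.7484741210938, -156.9822998046875), (583.3815307617188, 222.1080780029297), 81.86940002441406)
s red 84 [0.433 0.287 0.075] [[0.426, 0.274, 0.061], [0.437, 0.297, 0.083]]
[0.432 0.287 0.08 ]
s blue 5 [0.432 0.351 0.075] [[0.429, 0.338, 0.068], [0.434, 0.356, 0.081]]
[0.431 0.348 0.079]
s cyl/housing 311 [ 0.475 -0.208  0.108] [ 0.628 -0.028  0.124]
s bar 766 [ 0.422 -0.431  0.092] [0.628 0.136 0.103]
((525.7103881835938, -147.94659423828125), (204.73828125, 564.1343994140625), 1.5474693775177002)
s post 323 [ 0.471 -0.208  0.11 ] [ 0.628 -0.028  0.14 ]
s lid 5383 [ 0.431 -0.434  0.08 ] [0.697 0.139 0.088]
((576.6980590820312, -154.71435546875), (586.4684448242188, 227.2508087158203), 82.68421173095703)
```

View pics/tc.png

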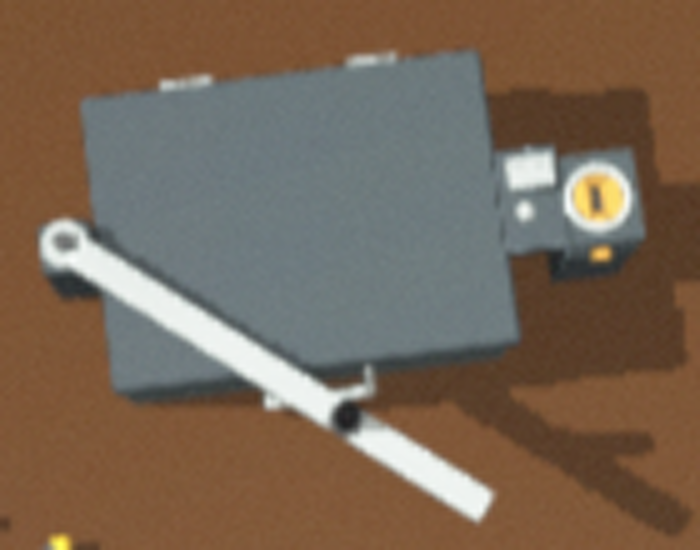

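View pics/sc.png

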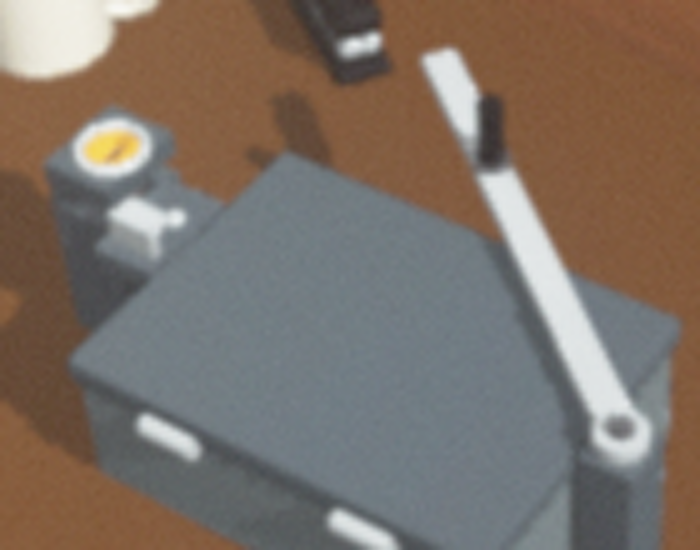

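View pics/tk.png

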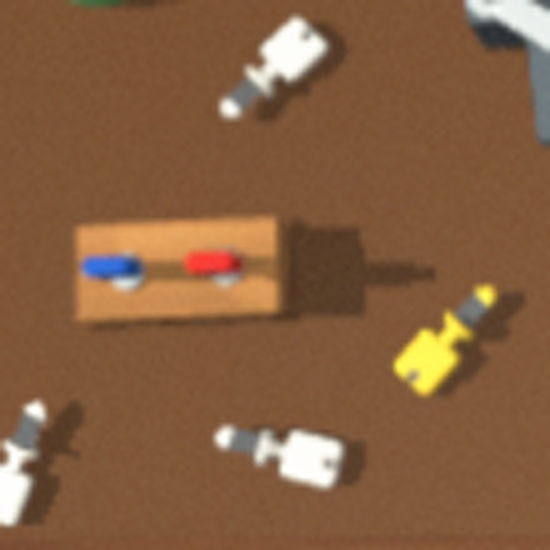

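```bash
python3 - <<'E'
from h import *
p=read_camera('top');q=read_camera('scene')
print('hinge',atz(p,(238.2,188.2),.10),atz(q,(304,245.8),.10))
print('grip',atz(p,(294.4,222.6),.138),atz(q,(277.8,180),.138))
print('key',atz(p,(344.4,179.8),.115),atz(q,(203,189.8),.115))
for n,px in (('tl',(83,100)),('tr',(477,52)),('br',(517,342)),('bl',(115,390))): print(n,atz(p,(px[0]/5+225,px[1]/5+140),.085))
for n,px in (('tl',(77,228)),('tr',(280,217)),('br',(283,308)),('bl',(77,320))): print(n,atz(p,(px[0]/5+140,px[1]/5+190),.036))
print('redtop',atz(p,(210/5+140,262/5+190),.099),'blue',atz(p,(111/5+140,267/5+190),.099))
C=cloud(p);print(dep(p,(182,242.5)))
E
```

```text
hinge [0.58039963 0.11851157 0.1       ] [0.58165157 0.12356694 0.1       ]
grip [ 0.4752149  -0.03940977  0.138     ] [ 0.47698277 -0.03647831  0.138     ]
key [ 0.5973494  -0.18209018  0.115     ] [ 0.59851783 -0.17755501  0.115     ]
tl [0.66719115 0.11063147 0.085     ]
tr [ 0.69244294 -0.11942264  0.085     ]
br [ 0.52120911 -0.137984    0.085     ]
bl [0.49631373 0.09171417 0.085     ]
tl [0.45299801 0.37306607 0.036     ]
tr [0.45843988 0.25085547 0.036     ]
br [0.40449389 0.24813713 0.036     ]
bl [0.3982679  0.37139978 0.036     ]
redtop [0.4272208  0.27709558 0.099     ] blue [0.42485501 0.33365921 0.099     ]
[0.42798016 0.28038047 0.0853669 ]
```

```bash
cat >> h.py <<'E'
def rel(pos,theta,st=None,tilt=None):
    """target TCP pos, tool down with tool-y at world angle theta(deg)"""
    st=st or read_state()
    y=np.array([np.cos(np.radians(theta)),np.sin(np.radians(theta)),0]);z=np.array([0,0,-1.]);x=np.cross(y,z)
    Rt=np.stack([x,y,z],1); R0=R.from_rotvec(st['tcp_rot']).as_matrix()
    print('slide cm',np.round(R0.T@(np.array(pos)-st['tool_pos'])*100,2),'rot',np.round(R.from_matrix(R0.T@Rt).as_rotvec(),3),'t',round(st['time'],2))
def yaw(st):
    y=R.from_rotvec(st['tcp_rot']).as_matrix()[:,1];return np.degrees(np.arctan2(y[1],y[0]))
E
python3 - <<'E'
from h import *
s=read_state();print(yaw(s));rel((.476,-.038,.235),-33.4,s)
E
```

```text
-71.79347014380222
slide cm [ 44.03 -49.02   0.43] rot [-0.   -0.   -0.67] t 1.3
```

play_rows:
  slide:
    - [44.03,-49.02,0.43]
    - [44.03,-49.02,0.43]
    - [44.03,-49.02,0.43]
    - [44.03,-49.02,0.43]
    - [44.03,-49.02,0.43]
    - [44.03,-49.02,0.43]
    - [44.03,-49.02,0.43]
    - [44.03,-49.02,0.43]
    - [44.03,-49.02,0.43]
    - [44.03,-49.02,0.43]
    - [44.03,-49.02,0.43]
    - [44.03,-49.02,0.43]
  delta_rot:
    - [0,0,-0.67]
    - [0,0,-0.67]
    - [0,0,-0.67]
    - [0,0,-0.67]
    - [0,0,-0.67]
    - [0,0,-0.67]
    - [0,0,-0.67]
    - [0,0,-0.67]
    - [0,0,-0.67]
    - [0,0,-0.67]
    - [0,0,-0.67]
    - [0,0,-0.67]
  hand: 0.6

```text
time: 2.3
tool_pos: [0.4125, -0.1816, 0.2365]
tcp_rot: [2.766, 1.488, 0.001]
wrist_force: [0.4, -0.4, -0.1]
width: 0.603
```

```bash
python3 - <<'E'
from h import *
s=read_state();print(s['tool_pos'],yaw(s),s['wrist_force']);rel((.476,-.038,.235),-33.4,s)
E
```

```text
[ 0.41245641 -0.18159578  0.23646564] -33.42744217424422 [ 0.43147735 -0.39745396 -0.08848122]
slide cm [15.48 -2.61  0.15] rot [ 0.001 -0.    -0.   ] t 2.3
```

play_rows:
  slide:
    - [15.48,-2.61,0.15]
    - [15.48,-2.61,0.15]
    - [15.48,-2.61,0.15]
    - [15.48,-2.61,0.15]
    - [15.48,-2.61,0.15]
  delta_rot:
    - [0,0,0]
    - [0,0,0]
    - [0,0,0]
    - [0,0,0]
    - [0,0,0]

```text
time: 2.72
tool_pos: [0.4778, -0.0329, 0.2354]
tcp_rot: [-2.762, -1.496, -0.006]
wrist_force: [0.0, -0.4, -0.7]
width: 0.601
```

```bash
python3 - <<'E'
from h import *
s=read_state();p=read_camera('wrist');save(p,'w1');print(s['tool_pos'],yaw(s),p['fovy'],p['k1'],p['cx'],p['cy'],np.round(p['hand_eye'],3).tolist())
for t in ('bar_grip','bar_hinge'): print(t,landmark_of(t,p))
E
```

```text
[ 0.47784091 -0.03292306  0.23541349] -33.11294459874713 68.70335226222184 -0.058322399567545924 277.22710932266557 207.92234987818208 [[-0.001, 0.952, 0.308, 0.079], [1.0, 0.001, 0.001, 0.001], [0.001, 0.308, -0.952, -0.135], [0.0, 0.0, 0.0, 1.0]]
bar_grip [{'at': [279.1, 213.0], 'conf': 0.67}]
bar_hinge []
```

View pics/w1.png

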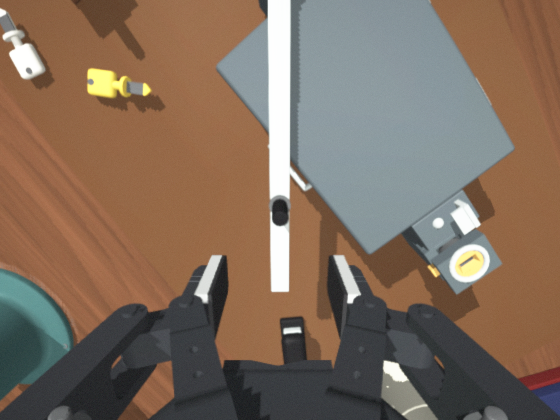

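```bash
python3 - <<'E'
from h import *
s=read_state();p=read_camera('wrist')
cv2.imwrite('pics/w1c.png',cv2.resize(p['image'][180:240,240:320,::-1],None,fx=8,fy=8,interpolation=cv2.INTER_CUBIC))
C=cloud(p,s)
m=(C[...,2]>.112)&(C[...,2]<.145)&(C[...,0]>.44)&(C[...,0]<.51)&(abs(C[...,1]+.035)<.05)
x=C[m];print(len(x),np.median(x,0),x.min(0),x.max(0)); print(x[x[:,2]>.133].mean(0))
print(atz(p,(280,213),.124,s),atz(p,(280,217),.138,s))
print('keyway',atz(p,(468,262),.115,s))
E
```

```text
345 [ 0.47919557 -0.03525389  0.13741515] [ 0.47142793 -0.04416047  0.11206077] [ 0.48499423 -0.03055855  0.13972298]
[ 0.47832076 -0.03690979  0.13778286]
[ 0.47536653 -0.04366256  0.124     ] [ 0.47602577 -0.0424168   0.138     ]
keyway [ 0.5960602  -0.18609444  0.115     ]
```

View pics/w1c.png

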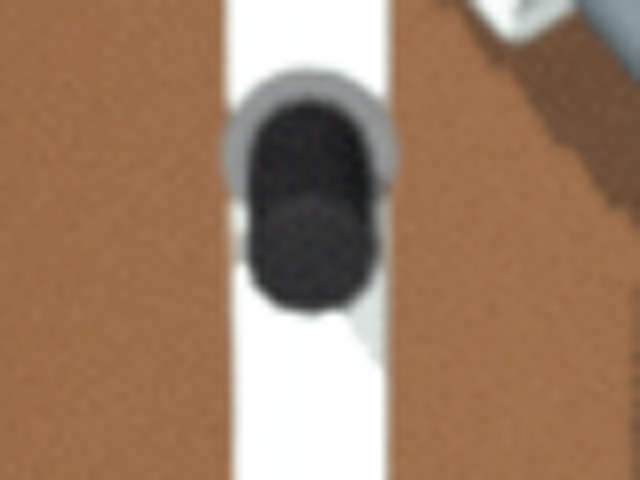

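```bash
python3 - <<'E'
from h import *
s=read_state();rel((.4775,-.0380,.116),-33.4,s)
E
```

```text
slide cm [ 0.16  0.11 11.89] rot [ 0.001  0.001 -0.   ] t 2.92
```

play_rows:
  slide:
    - [0.16,0.11,3]
    - [0.16,0.11,6]
    - [0.16,0.11,9]
    - [0.16,0.11,11.9]
    - [0.16,0.11,11.9]
    - [0.16,0.11,11.9]
  delta_rot:
    - [0,0,0]
    - [0,0,0]
    - [0,0,0]
    - [0,0,0]
    - [0,0,0]
    - [0,0,0]

```text
time: 3.42
tool_pos: [0.4755, -0.0392, 0.1146]
tcp_rot: [-2.767, -1.485, 0.006]
wrist_force: [0.9, 0.1, 0.3]
width: 0.602
```

play_rows:
  slide:
    - [0,0,0]
    - [0,0,0]
    - [0,0,0]
    - [0,0,0]
    - [0,0,0]
    - [0,0,0]
  delta_rot:
    - [0,0,0]
    - [0,0,0]
    - [0,0,0]
    - [0,0,0]
    - [0,0,0]
    - [0,0,0]
  hand: 0
  force: 30

```text
time: 3.92
tool_pos: [0.477, -0.0398, 0.1167]
tcp_rot: [2.766, 1.485, -0.002]
wrist_force: [-0.1, -2.0, 6.9]
width: 0.154
```

```bash
cat >> h.py <<'E'
def show():
    s=read_state();print('t',round(s['time'],2),'pos',np.round(s['tool_pos'],4),'yaw',round(yaw(s),2),'F',np.round(s['wrist_force'],1),'M',np.round(s['torque'],2),'w',round(s['width'],3),'q6',round(s['q'][5],2));return s
E
python3 - <<'E'
from h import *
s=show();p=read_camera('wrist');save(p,'w2')
R0=R.from_rotvec(s['tcp_rot']).as_matrix()
for H in ((.581,.121),(.58,.119),(.582,.124)):
    H=np.array(H);g=s['tool_pos'][:2]-H;print('r',np.hypot(*g),'ang',np.degrees(np.arctan2(g[1],g[0]))+83.8)
H=np.array([.581,.121]);g=s['tool_pos'][:2]-H
for a in (.1,.2,.3,.4,.5,.55,.6,.65,.7,.75,.8):
    c,n=np.cos(a),np.sin(a);t=H+np.array([[c,-n],[n,c]])@g
    d=R0.T@np.append(t-s['tool_pos'][:2],0);print(a,np.round(d*100,2))
E
```

```text
t 3.92 pos [ 0.477  -0.0398  0.1167] yaw -33.54 F [-0.1 -2.   6.9] M [-0.3   0.24 -0.05] w 0.154 q6 0.45
r 0.19148686645515564 ang -39.08816366094855
r 0.18926456157605323 ang -39.16271660802353
r 0.19455066461380116 ang -38.85572027233367
0.1 [0.12 1.91 0.  ]
0.2 [0.43 3.8  0.  ]
0.3 [0.92 5.65 0.  ]
0.4 [1.6  7.44 0.  ]
0.5 [2.45 9.15 0.  ]
0.55 [2.94 9.98 0.  ]
0.6 [ 3.47 10.77  0.  ]
0.65 [ 4.04 11.54  0.  ]
0.7 [ 4.64 12.28  0.  ]
0.75 [ 5.29 12.99  0.  ]
0.8 [ 5.96 13.67  0.  ]
```

View pics/w2.png

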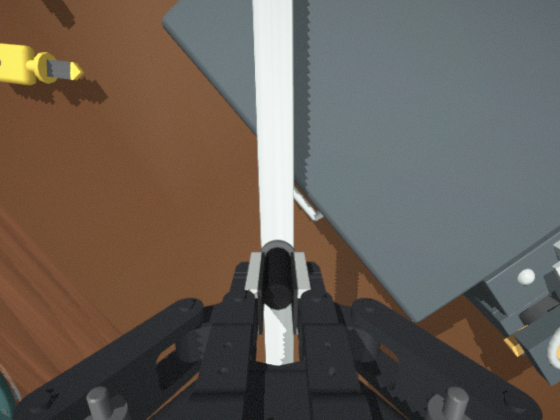

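play_rows:
  slide:
    - [0.04,0.95,0]
    - [0.12,1.91,0]
    - [0.25,2.85,0]
    - [0.43,3.8,0]
    - [0.65,4.72,0]
    - [0.92,5.65,0]
    - [1.24,6.55,0]
    - [1.6,7.44,0]
    - [2.0,8.3,0]
    - [2.45,9.15,0]
    - [2.69,9.57,0]
    - [2.94,9.98,0]
  delta_rot:
    - [0,0,-0.05]
    - [0,0,-0.1]
    - [0,0,-0.15]
    - [0,0,-0.2]
    - [0,0,-0.25]
    - [0,0,-0.3]
    - [0,0,-0.35]
    - [0,0,-0.4]
    - [0,0,-0.45]
    - [0,0,-0.5]
    - [0,0,-0.525]
    - [0,0,-0.55]

```text
time: 4.97
tool_pos: [0.5768, -0.0699, 0.1169]
tcp_rot: [2.259, 2.183, -0.002]
wrist_force: [0.8, 2.7, -0.6]
width: 0.15
```

```bash
cat > arc.py <<'E'
from h import *
s=show();R0=R.from_rotvec(s['tcp_rot']).as_matrix()
H=np.array([.581,.121]);g=s['tool_pos'][:2]-H;print('r',np.hypot(*g),'ang',np.degrees(np.arctan2(g[1],g[0]))+83.8)
for a in (.02,.04,.06,.08,.1,.12,.14,.16,.18,.2):
    c,n=np.cos(a),np.sin(a);t=H+np.array([[c,-n],[n,c]])@g
    d=R0.T@np.append(t-s['tool_pos'][:2],0);print(a,np.round(d*100,2))
E
python3 arc.py
```

```text
t 4.97 pos [ 0.5768 -0.0699  0.1169] yaw -1.96 F [ 0.8  2.7 -0.6] M [ 0.41  0.01 -0.02] w 0.15 q6 -0.13
r 0.19093472107666815 ang -7.460152762898929
0.02 [ 0.01  0.38 -0.  ]
0.04 [ 0.02  0.76 -0.  ]
0.06 [ 0.05  1.14 -0.  ]
0.08 [ 0.08  1.52 -0.  ]
0.1 [ 0.12  1.9  -0.  ]
0.12 [ 0.17  2.28 -0.  ]
0.14 [ 0.22  2.66 -0.  ]
0.16 [ 0.28  3.04 -0.  ]
0.18 [ 0.35  3.41 -0.  ]
0.2 [ 0.43  3.79 -0.  ]
```

Remaining ~0.13 rad.

play_rows:
  slide:
    - [0.02,0.76,0]
    - [0.05,1.14,0]
    - [0.08,1.52,0]
    - [0.12,1.9,0]
    - [0.14,2.1,0]
    - [0.17,2.28,0]
    - [0.17,2.28,0]
  delta_rot:
    - [0,0,-0.04]
    - [0,0,-0.06]
    - [0,0,-0.08]
    - [0,0,-0.1]
    - [0,0,-0.11]
    - [0,0,-0.12]
    - [0,0,-0.12]

```text
time: 5.55
tool_pos: [0.6004, -0.0688, 0.117]
tcp_rot: [2.123, 2.313, 0.0]
wrist_force: [2.1, 0.5, -2.7]
width: 0.151
```

```bash
python3 arc.py
```

```text
t 5.55 pos [ 0.6004 -0.0688  0.117 ] yaw 4.93 F [ 2.1  0.5 -2.7] M [ 0.13 -0.29  0.02] w 0.151 q6 -0.24
r 0.19079545550913576 ang -0.36785902576131946
0.02 [0.01 0.38 0.  ]
0.04 [0.03 0.76 0.  ]
0.06 [0.05 1.14 0.  ]
0.08 [0.09 1.52 0.  ]
0.1 [0.13 1.9  0.  ]
0.12 [0.17 2.28 0.  ]
0.14 [0.23 2.66 0.  ]
0.16 [0.29 3.04 0.  ]
0.18 [0.36 3.41 0.  ]
0.2 [0.44 3.78 0.  ]
```

play_rows:
  slide:
    - [0,0.2,0]
    - [0.01,0.4,0]
    - [0.02,0.6,0]
    - [0.03,0.8,0]
    - [0.03,0.8,0]
  delta_rot:
    - [0,0,-0.01]
    - [0,0,-0.02]
    - [0,0,-0.03]
    - [0,0,-0.03]
    - [0,0,-0.03]

```text
time: 5.97
tool_pos: [0.6023, -0.0686, 0.1167]
tcp_rot: [-2.083, -2.341, 0.016]
wrist_force: [-20.3, -3.7, 13.5]
width: 0.151
```

```bash
python3 arc.py|head -2; python3 - <<'E'
from h import *
p=read_camera('top'); save(p,'t2')
cv2.imwrite('pics/t2c.png',cv2.resize(p['image'][140:250,225:365,::-1],None,fx=5,fy=5,interpolation=cv2.INTER_CUBIC))
E
```

```text
t 5.97 pos [ 0.6023 -0.0686  0.1167] yaw 6.69 F [-20.3  -3.7  13.5] M [-0.36  2.95 -0.09] w 0.151 q6 -0.27
r 0.19074762231636594 ang 0.21348697900140223
```

View pics/t2c.png

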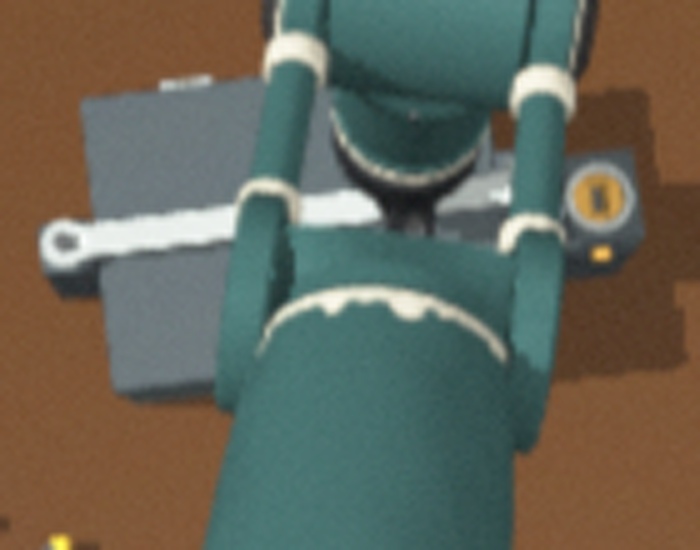

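play_rows:
  slide:
    - [0,0,0]
    - [0,0,0]
    - [0,0,0]
    - [0,0,0]
    - [0,0,0]
  delta_rot:
    - [0,0,0]
    - [0,0,0]
    - [0,0,0]
    - [0,0,0]
    - [0,0,0]
  hand: 0.6

```text
time: 6.43
tool_pos: [0.6031, -0.0686, 0.1169]
tcp_rot: [-2.084, -2.342, 0.014]
wrist_force: [0.2, -0.7, -0.3]
width: 0.597
```

play_rows:
  slide:
    - [0,0,-3]
    - [0,0,-6]
    - [0,0,-9]
    - [0,0,-12]
    - [0,0,-12]
    - [0,0,-12]
  delta_rot:
    - [0,0,0]
    - [0,0,0]
    - [0,0,0]
    - [0,0,0]
    - [0,0,0]
    - [0,0,0]

```text
time: 6.93
tool_pos: [0.6066, -0.0685, 0.2403]
tcp_rot: [-2.087, -2.347, 0.008]
wrist_force: [-0.5, 0.6, 0.0]
width: 0.598
```

```bash
python3 - <<'E'
from h import *
s=show();p=read_camera('wrist');save(p,'w3')
print(landmark_of('keyway',p),landmark_of('bar_grip',p))
rel((.428,.281,.235),0,s)
E
```

```text
t 6.93 pos [ 0.6066 -0.0685  0.2403] yaw 6.7 F [-0.5  0.6  0. ] M [0.   0.01 0.03] w 0.598 q6 -0.27
[{'at': [255.5, 304.6], 'conf': 0.91}] [{'at': [271.3, 202.0], 'conf': 0.92}]
slide cm [ 36.8  -13.66   0.49] rot [-0.004  0.003  0.117] t 6.93
```

View pics/w3.png

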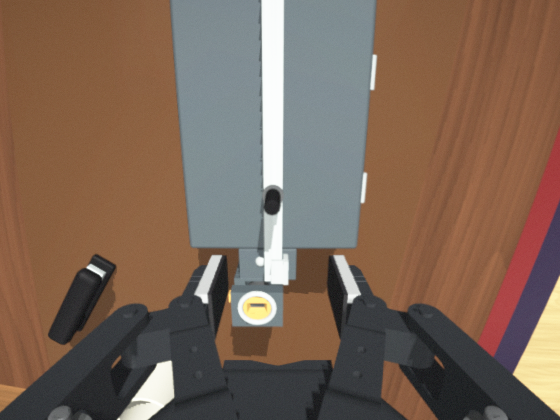

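```bash
python3 - <<'E'
from h import *
s=read_state();rel((.597,-.182,.2),6.5,s)
E
```

```text
slide cm [-11.23  -1.94   3.57] rot [-0.013  0.     0.004] t 7.08
```

play_rows:
  slide:
    - [-11.23,-1.94,3.57]
    - [-11.23,-1.94,3.57]
    - [-11.23,-1.94,3.57]
    - [-11.23,-1.94,3.57]
    - [-11.23,-1.94,3.57]
    - [-11.23,-1.94,3.57]
    - [-11.23,-1.94,3.57]
  delta_rot:
    - [-0.01,0,0]
    - [-0.01,0,0]
    - [-0.01,0,0]
    - [-0.01,0,0]
    - [-0.01,0,0]
    - [-0.01,0,0]
    - [-0.01,0,0]

```text
time: 7.67
tool_pos: [0.597, -0.1809, 0.1995]
tcp_rot: [-2.085, -2.346, 0.004]
wrist_force: [0.8, 0.4, -0.2]
width: 0.598
```

```bash
python3 - <<'E'
from h import *
s=show();p=read_camera('wrist');save(p,'w4')
l=landmark_of('keyway',p);print(l,atz(p,l[0]['at'],.115,s))
c=np.array(l[0]['at']).astype(int)
print(c);cv2.imwrite('pics/w4c.png',cv2.resize(p['image'][c[1]-35:c[1]+35,c[0]-45:c[0]+45,::-1],None,fx=8,fy=8,interpolation=cv2.INTER_CUBIC))
E
```

```text
t 7.67 pos [ 0.597  -0.1809  0.1995] yaw 6.74 F [ 0.8  0.4 -0.2] M [ 0.05 -0.03 -0.04] w 0.598 q6 -0.45
[{'at': [282.6, 218.7], 'conf': 0.69}] [ 0.60117881 -0.18121092  0.115     ]
[282 218]
```

View pics/w4c.png

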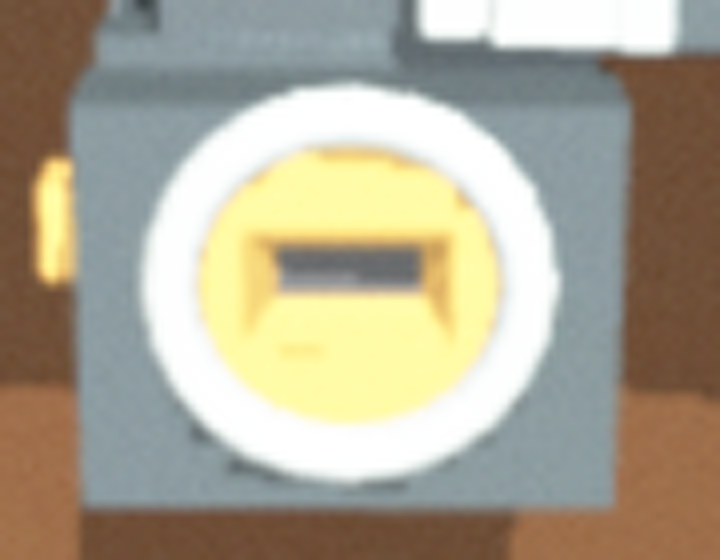

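View pics/w4.png

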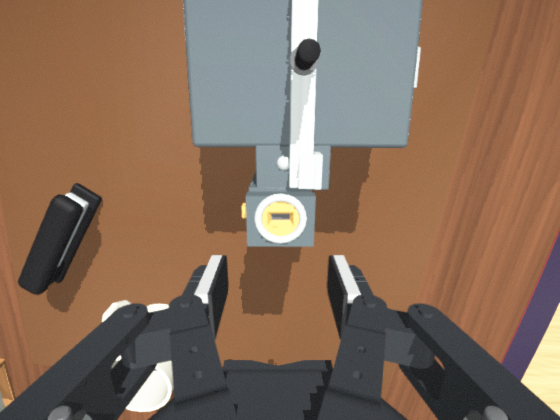

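```bash
python3 - <<'E'
from h import *
s=show();p=read_camera('wrist')
for px in ((280.8,218.6),(280.8-9,218.6),(280.8+9,218.6)): print(atz(p,px,.1165,s))
# line of slot near edge & housing edges for yaw
a=[atz(p,(282-45+x/8,218-35+y/8),.115,s) for x,y in ((85,508),(612,508))]
d=a[1]-a[0];print('housing yaw',np.degrees(np.arctan2(d[1],d[0])),np.hypot(d[0],d[1]))
a=[atz(p,(282-45+x/8,218-35+y/8),.115,s) for x,y in ((245,236),(455,236))]
d=a[1]-a[0];print('slot yaw',np.degrees(np.arctan2(d[1],d[0])),np.hypot(d[0],d[1]))
p=read_camera('scene');save(p,'s2');p=read_camera('top');save(p,'t3')
rel((.428,.281,.2),-2,s)
E
```

```text
t 7.77 pos [ 0.5974 -0.1808  0.2003] yaw 6.79 F [ 0.2  0.8 -0.4] M [ 0.01  0.04 -0.03] w 0.601 q6 -0.45
[ 0.60031552 -0.18091938  0.1165    ]
[ 0.59354957 -0.18172656  0.1165    ]
[ 0.60708111 -0.18011311  0.1165    ]
housing yaw 6.8108217004221085 0.051830198609693796
slot yaw 6.797441223858434 0.01988046331874826
slide cm [ 4.786e+01 -1.136e+01  4.000e-02] rot [-0.003  0.001  0.153] t 7.77
```

```bash
python3 - <<'E'
from h import *
rel((.428,.281,.17),2.7)
E
```

```text
slide cm [ 47.88 -11.36   3.04] rot [-0.002  0.001  0.071] t 7.92
```

play_rows:
  slide:
    - [47.88,-11.36,3.0]
    - [47.88,-11.36,3.0]
    - [47.88,-11.36,3.0]
    - [47.88,-11.36,3.0]
    - [47.88,-11.36,3.0]
    - [47.88,-11.36,3.0]
    - [47.88,-11.36,3.0]
    - [47.88,-11.36,3.0]
    - [47.88,-11.36,3.0]
    - [47.88,-11.36,3.0]
    - [47.88,-11.36,3.0]
    - [47.88,-11.36,3.0]
  delta_rot:
    - [0,0,0.071]
    - [0,0,0.071]
    - [0,0,0.071]
    - [0,0,0.071]
    - [0,0,0.071]
    - [0,0,0.071]
    - [0,0,0.071]
    - [0,0,0.071]
    - [0,0,0.071]
    - [0,0,0.071]
    - [0,0,0.071]
    - [0,0,0.071]

```text
time: 8.92
tool_pos: [0.4266, 0.2837, 0.171]
tcp_rot: [-2.166, -2.274, 0.001]
wrist_force: [1.1, 0.1, -0.1]
width: 0.599
```

```bash
python3 - <<'E'
from h import *
s=show();rel((.428,.281,.17),2.7,s)
E
```

```text
t 8.92 pos [0.4266 0.2837 0.171 ] yaw 2.8 F [ 1.1  0.1 -0.1] M [ 0.02  0.02 -0.02] w 0.599 q6 0.49
slide cm [-0.28  0.13  0.1 ] rot [-0.001 -0.     0.002] t 8.92
```

```bash
python3 - <<'E'
from h import *
s0=read_state();read_camera('wrist')
s=show();p=read_camera('wrist');save(p,'w5')
l=landmark_of('red_key_center',p);print(l)
C=cloud(p,s);hsv=cv2.cvtColor(p['image'],cv2.COLOR_RGB2HSV)
m=((hsv[...,0]<6)|(hsv[...,0]>174))&(hsv[...,1]>190)&(hsv[...,2]>90)&(C[...,2]>.05)
x=C[m];print(len(x),x.mean(0),x.min(0),x.max(0))
t=x[x[:,2]>.079];print(len(t),t.mean(0),t.min(0),t.max(0),cv2.minAreaRect((t[:,:2]*1000).astype(np.float32)))
v,u=np.where(m);print(u.min(),u.max(),v.min(),v.max())
a,b,c,d=u.min()-25,u.max()+25,v.min()-35,v.max()+25
print(a,c);cv2.imwrite('pics/w5c.png',cv2.resize(p['image'][c:d,a:b,::-1],None,fx=6,fy=6,interpolation=cv2.INTER_CUBIC))
E
```

```text
t 8.97 pos [0.4246 0.2885 0.1707] yaw 2.92 F [-0.8  4.  -0. ] M [0.07 0.06 0.01] w 0.6 q6 0.49
[{'at': [410.7, 236.2], 'conf': 0.94}, {'at': [285.3, 214.0], 'conf': 0.92}, {'at': [172.6, 236.3], 'conf': 0.92}, {'at': [231.1, 295.3], 'conf': 0.89}, {'at': [140.0, 38.9], 'conf': 0.8}]
2 [0.42492214 0.2966362  0.06899464] [0.42491986 0.2965627  0.06732434] [0.42492441 0.29670971 0.07066495]<stdin>:8: RuntimeWarning: Mean of empty slice.
  ret = um.true_divide(
Traceback (most recent call last):
ValueError: zero-size array to reduction operation minimum which has no identity
```

View pics/w5.png

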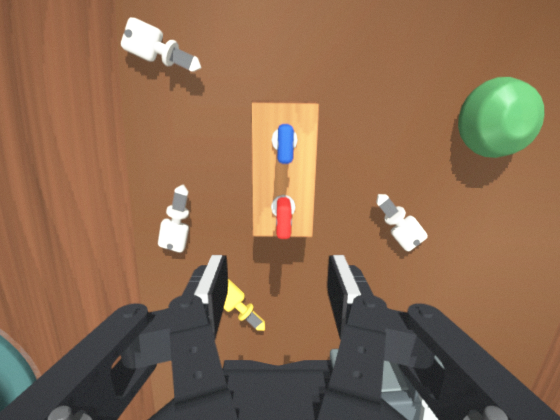

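```bash
cat > rk.py <<'E'
from h import *
read_camera('wrist');s=show();p=read_camera('wrist')
C=cloud(p,s);hsv=cv2.cvtColor(p['image'],cv2.COLOR_RGB2HSV)
m=((hsv[...,0]<8)|(hsv[...,0]>172))&(hsv[...,1]>150)&(hsv[...,2]>70)
m[:180]=0;m[260:]=0;m[:,:260]=0;m[:,310:]=0
x=C[m];t=x[(x[:,2]>.08)&(x[:,2]<.09)];print(len(x),len(t),x[:,2].max())
if len(t): print(t.mean(0),t.min(0),t.max(0),cv2.minAreaRect((t[:,:2]*1000).astype(np.float32)))
v,u=np.where(m);print(u.min(),u.max(),v.min(),v.max())
cv2.imwrite('pics/w5c.png',cv2.resize(p['image'][175:265,235:335,::-1],None,fx=7,fy=7,interpolation=cv2.INTER_CUBIC))
E
python3 rk.py
```

```text
t 9.12 pos [0.4274 0.2819 0.1707] yaw 2.92 F [ 0.2 -1.3  1.1] M [-0.04 -0.03  0.03] w 0.598 q6 0.48
558 447 0.3056963613555548
[0.42975767 0.28512275 0.08267523] [0.42441897 0.27163522 0.08008061] [0.43567099 0.29849437 0.08493936] ((429.5427551269531, 285.0579528808594), (10.961673736572266, 26.62424087524414), 3.479370355606079)
273 288 189 230
```

View pics/w5c.png

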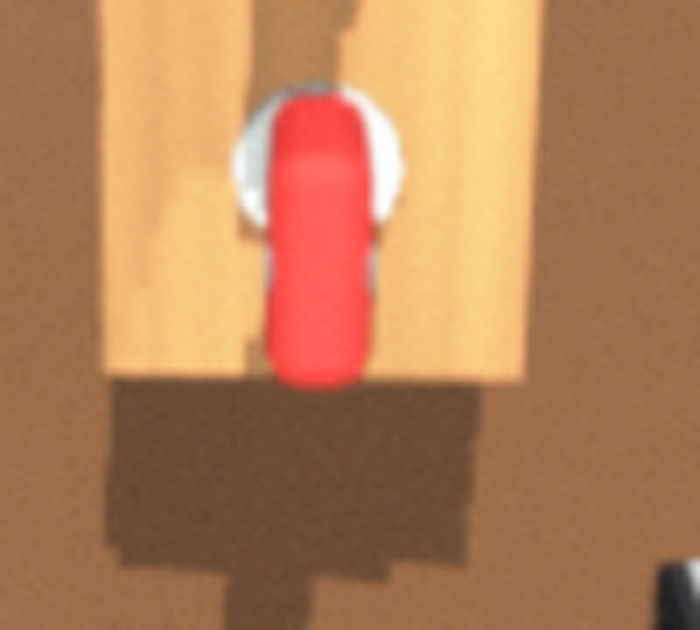

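```bash
python3 - <<'E'
from h import *
s=show();rel((.4295,.2843,.058),3.0,s)
E
```

```text
t 9.17 pos [0.4279 0.281  0.1707] yaw 2.81 F [ 1.  -1.2 -0.1] M [-0.   -0.07 -0.01] w 0.6 q6 0.48
slide cm [ 0.34  0.19 11.27] rot [-0.002  0.001 -0.003] t 9.17
```

play_rows:
  slide:
    - [0.34,0.19,3]
    - [0.34,0.19,6]
    - [0.34,0.19,8.5]
    - [0.34,0.19,10.5]
    - [0.34,0.19,11.27]
    - [0.34,0.19,11.27]
    - [0.34,0.19,11.27]
  delta_rot:
    - [0,0,0]
    - [0,0,0]
    - [0,0,0]
    - [0,0,0]
    - [0,0,0]
    - [0,0,0]
    - [0,0,0]

```text
time: 9.75
tool_pos: [0.4302, 0.2836, 0.0584]
tcp_rot: [-2.168, -2.273, 0.003]
wrist_force: [0.4, -0.0, -0.2]
width: 0.6
```

```bash
python3 - <<'E'
from h import *
s=show();p=read_camera('wrist');save(p,'w6');rel((.4295,.2843,.058),3.0,s)
E
```

```text
t 9.75 pos [0.4302 0.2836 0.0584] yaw 2.72 F [ 0.4 -0.  -0.2] M [-0.02 -0.    0.05] w 0.6 q6 0.49
slide cm [ 0.08 -0.06  0.04] rot [-0.002  0.001 -0.005] t 9.75
```

View pics/w6.png

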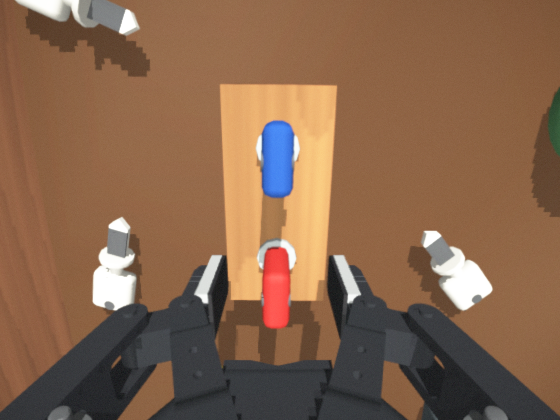

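play_rows:
  slide:
    - [0.05,-0.1,0]
    - [0.05,-0.1,0]
    - [0.05,-0.1,0]
    - [0.05,-0.1,0]
    - [0.05,-0.1,0]
    - [0.05,-0.1,0]
    - [0.05,-0.1,0]
    - [0.05,-0.1,0]
  delta_rot:
    - [0,0,0]
    - [0,0,0]
    - [0,0,0]
    - [0,0,0]
    - [0,0,0]
    - [0,0,0]
    - [0,0,0]
    - [0,0,0]
  hand: 0
  force: 80

```text
time: 10.47
tool_pos: [0.4305, 0.2852, 0.0607]
tcp_rot: [2.167, 2.274, 0.002]
wrist_force: [-1.8, -1.0, 6.3]
width: 0.129
```

```bash
python3 - <<'E'
from h import *
s=show()
E
```

```text
t 10.47 pos [0.4305 0.2852 0.0607] yaw 2.75 F [-1.8 -1.   6.3] M [-0.15  0.24  0.  ] w 0.129 q6 0.49
```

play_rows:
  slide:
    - [0,0,-1.5]
    - [0,0,-3]
    - [0,0,-5]
    - [0,0,-8]
    - [0,0,-11]
    - [0,0,-14]
    - [0,0,-14]
    - [0,0,-14]
  delta_rot:
    - [0,0,0]
    - [0,0,0]
    - [0,0,0]
    - [0,0,0]
    - [0,0,0]
    - [0,0,0]
    - [0,0,0]
    - [0,0,0]

```text
time: 11.13
tool_pos: [0.4318, 0.2862, 0.2036]
tcp_rot: [2.165, 2.273, 0.011]
wrist_force: [-0.8, 0.2, -0.4]
width: 0.126
```

```bash
python3 - <<'E'
from h import *
s=show();p=read_camera('wrist');save(p,'w7');rel((.600,-.181,.20),96.8,s)
p=read_camera('scene');save(p,'s7')
E
```

```text
t 11.13 pos [0.4318 0.2862 0.2036] yaw 2.77 F [-0.8  0.2 -0.4] M [-0.04  0.05 -0.02] w 0.126 q6 0.49
slide cm [-47.48  14.54   0.31] rot [ 0.008  0.003 -1.641] t 11.13
```

View pics/w7.png

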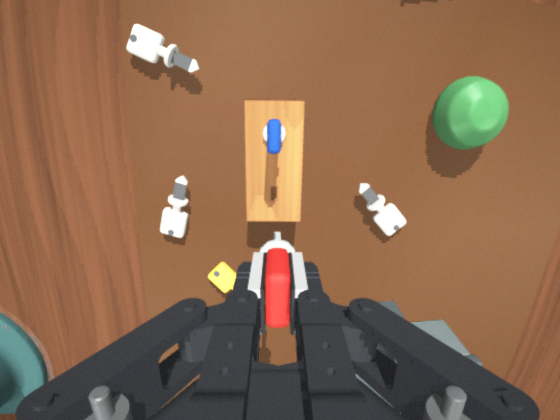

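View pics/s7.png

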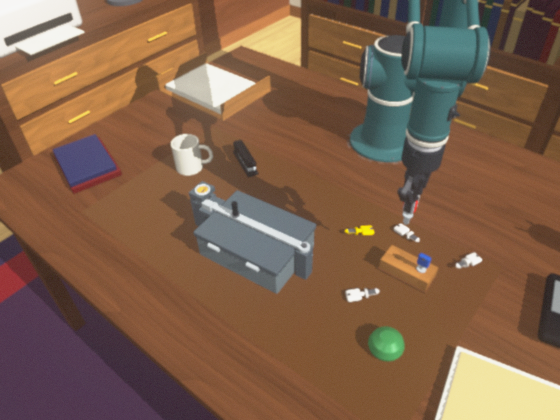

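```bash
python3 - <<'E'
import cv2
im=cv2.imread('pics/w7.png');cv2.imwrite('pics/w7c.png',cv2.resize(im[225:340,225:330],None,fx=6,fy=6,interpolation=cv2.INTER_CUBIC))
E
```

```text
(no output)
```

View pics/w7c.png

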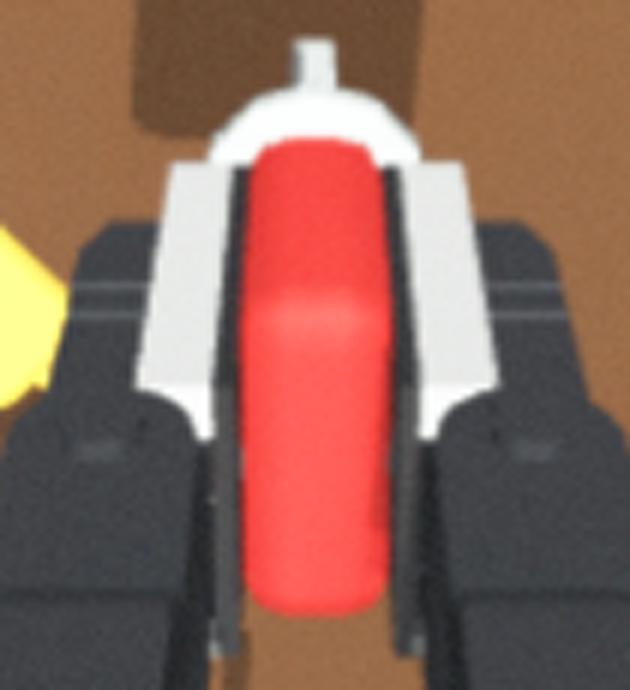

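```bash
python3 - <<'E'
from h import *
p=read_camera('wrist');s=show()
he=np.array(p['hand_eye'])
def tl(px,tz):
    q=dict(p);q['world_from_camera']=he
    return atz(q,px,tz)
for n,px,z in (('topfront',(277.7,275.8),-.0223),('topback',(277.7,327.3),-.0223),('sh_front',(277.5,239.7),.0207),('sh_front_under',(277.5,239.7),.0247),('blade46.7',(277.7,231.7),.0467),('bladetip',(277.7,231.7),.0527),('headbottomfront',(277.5,248.5),.0097)): print(n,np.round(tl(px,z)*1000,1))
E
```

```text
t 11.28 pos [0.4292 0.2847 0.1992] yaw 2.76 F [ 0.6  0.9 -0.5] M [-0.01 -0.02  0.05] w 0.131 q6 0.49
topfront [ 12.6   0.6 -22.3]
topback [-13.6   0.6 -22.3]
sh_front [10.   0.6 20.7]
sh_front_under [ 8.2  0.6 24.7]
blade46.7 [ 4.1  0.7 46.7]
bladetip [ 1.6  0.7 52.7]
headbottomfront [9.9 0.6 9.7]
```

```bash
python3 - <<'E'
from h import *
rel((.5989,-.1811,.235),96.8)
E
```

```text
slide cm [-47.34  14.7   -3.54] rot [-1.000e-03  0.000e+00 -1.641e+00] t 11.28
```

play_rows:
  slide:
    - [-2,0.6,-3.54]
    - [-6,1.9,-3.54]
    - [-10,3.1,-3.54]
    - [-14,4.35,-3.54]
    - [-18,5.6,-3.54]
    - [-22,6.8,-3.54]
    - [-26,8.1,-3.54]
    - [-30,9.3,-3.54]
    - [-34,10.6,-3.54]
    - [-38,11.8,-3.54]
    - [-41,12.7,-3.54]
    - [-44,13.7,-3.54]
  delta_rot:
    - [0,0,-0.1]
    - [0,0,-0.22]
    - [0,0,-0.34]
    - [0,0,-0.46]
    - [0,0,-0.58]
    - [0,0,-0.7]
    - [0,0,-0.82]
    - [0,0,-0.94]
    - [0,0,-1.06]
    - [0,0,-1.18]
    - [0,0,-1.3]
    - [0,0,-1.42]

```text
time: 12.28
tool_pos: [0.5796, -0.1314, 0.2325]
tcp_rot: [-0.25, -3.127, -0.0]
wrist_force: [0.1, 1.2, -0.2]
width: 0.123
```

```bash
python3 - <<'E'
from h import *
s=show();rel((.5989,-.1811,.21),96.8,s)
E
```

```text
t 12.28 pos [ 0.5796 -0.1314  0.2325] yaw 80.87 F [ 0.1  1.2 -0.2] M [-0.    0.04  0.01] w 0.123 q6 -1.68
slide cm [-2.71 -4.6   2.24] rot [ 0.    -0.004 -0.278] t 12.28
```

play_rows:
  slide:
    - [-1.3,-2.3,0]
    - [-2.2,-3.8,0.5]
    - [-2.71,-4.6,1.0]
    - [-2.71,-4.6,2]
    - [-2.71,-4.6,2.24]
    - [-2.71,-4.6,2.24]
    - [-2.71,-4.6,2.24]
  delta_rot:
    - [0,0,-0.12]
    - [0,0,-0.24]
    - [0,0,-0.278]
    - [0,0,-0.278]
    - [0,0,-0.278]
    - [0,0,-0.278]
    - [0,0,-0.278]

```text
time: 12.87
tool_pos: [0.598, -0.1799, 0.2087]
tcp_rot: [0.186, -3.13, -0.003]
wrist_force: [0.4, 0.3, -2.0]
width: 0.126
```

```bash
python3 - <<'E'
from h import *
read_camera('wrist');s=show();p=read_camera('wrist');save(p,'w8');q=read_camera('scene');save(q,'s8')
cv2.imwrite('pics/s8c.png',cv2.resize(q['image'][110:230,150:300,::-1],None,fx=5,fy=5,interpolation=cv2.INTER_CUBIC))
E
```

```text
t 12.92 pos [ 0.5985 -0.18    0.2096] yaw 96.82 F [0.1 1.3 0.2] M [-0.01 -0.02  0.05] w 0.128 q6 -2.02
```

View pics/w8.png

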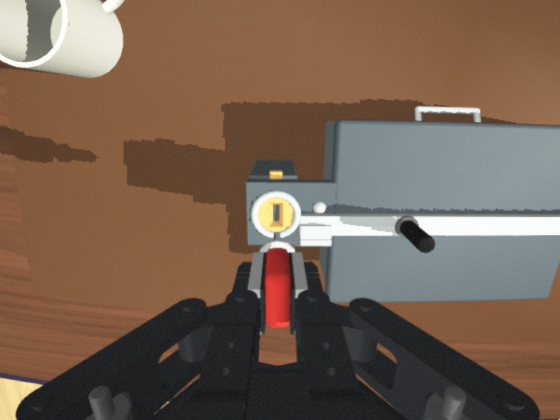

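View pics/s8c.png

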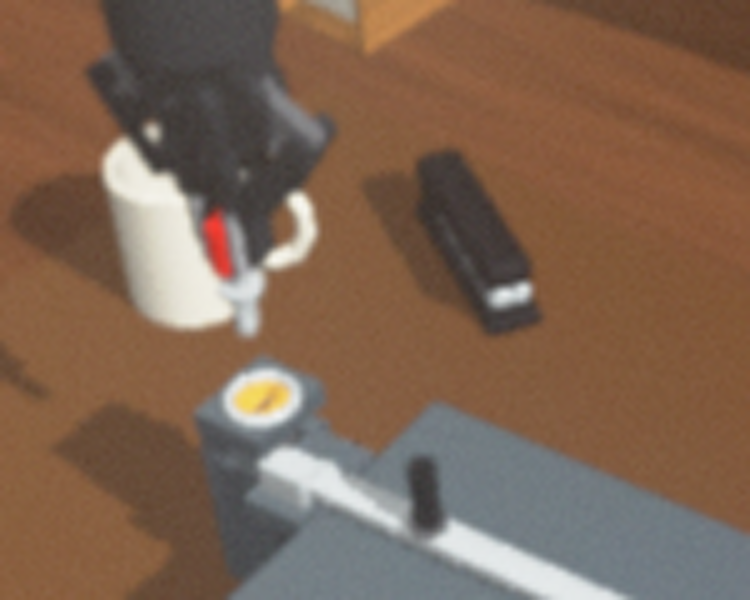

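```bash
python3 - <<'E'
from h import *
s=show();p=read_camera('wrist')
cv2.imwrite('pics/w8c.png',cv2.resize(p['image'][180:260,240:320,::-1],None,fx=8,fy=8,interpolation=cv2.INTER_CUBIC))
print(atz(p,(276,214.8),.117,s), (R.from_rotvec(s['tcp_rot']).as_matrix().T@(atz(p,(276,214.8),.117,s)-s['tool_pos']))*1000)
E
```

```text
t 13.02 pos [ 0.5991 -0.1803  0.2106] yaw 96.84 F [0.1 0.7 0.3] M [ 0.04 -0.03 -0.02] w 0.126 q6 -2.02
[ 0.60006866 -0.18124884  0.117     ] [-1.19722528 -1.09757575 93.55745875]
```

View pics/w8c.png

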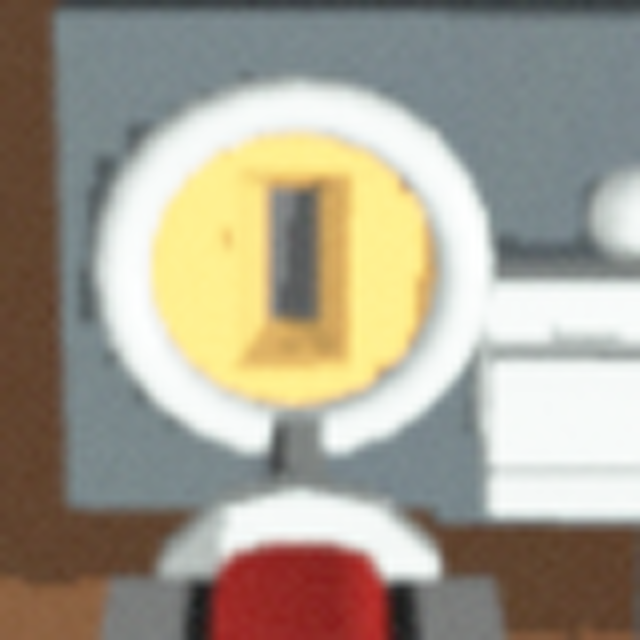

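```bash
python3 - <<'E'
from h import *
s=show();rel((.5987,-.1813,.17),96.8,s)
E
```

```text
t 13.07 pos [ 0.5992 -0.1805  0.2107] yaw 96.83 F [-0.3 -0.2  0.5] M [0.05 0.01 0.01] w 0.124 q6 -2.02
slide cm [ 0.04 -0.08  4.07] rot [ 0.    -0.003  0.001] t 13.07
```

play_rows:
  slide:
    - [0.04,-0.08,1.5]
    - [0.04,-0.08,3]
    - [0.04,-0.08,4]
    - [0.04,-0.08,4.1]
    - [0.04,-0.08,4.3]
    - [0.04,-0.08,4.5]
    - [0.04,-0.08,4.7]
    - [0.04,-0.08,4.9]
    - [0.04,-0.08,5.0]
    - [0.04,-0.08,5.0]
  delta_rot:
    - [0,0,0]
    - [0,0,0]
    - [0,0,0]
    - [0,0,0]
    - [0,0,0]
    - [0,0,0]
    - [0,0,0]
    - [0,0,0]
    - [0,0,0]
    - [0,0,0]

```text
time: 13.9
tool_pos: [0.5987, -0.1813, 0.1608]
tcp_rot: [0.187, -3.133, -0.0]
wrist_force: [0.0, 0.8, 0.7]
width: 0.125
```

```bash
python3 - <<'E'
from h import *
s=show();R0=R.from_rotvec(s['tcp_rot']).as_matrix();print('tool F',np.round(R0.T@s['wrist_force'],1));rel((.5987,-.1813,.155),96.8,s)
E
```

```text
t 13.9 pos [ 0.5987 -0.1813  0.1608] yaw 96.83 F [0.  0.8 0.7] M [-0.03 -0.05  0.  ] w 0.125 q6 -2.02
tool F [-0.1  0.8 -0.7]
slide cm [0.   0.   0.58] rot [ 0.    -0.003  0.001] t 13.9
```

play_rows:
  slide:
    - [0,0,0.2]
    - [0,0,0.4]
    - [0,0,0.6]
    - [0,0,0.7]
    - [0,0,0.8]
    - [0,0,0.8]
  delta_rot:
    - [0,0,0]
    - [0,0,0]
    - [0,0,0]
    - [0,0,0]
    - [0,0,0]
    - [0,0,0]

```text
time: 14.4
tool_pos: [0.5984, -0.1816, 0.154]
tcp_rot: [0.187, -3.132, 0.0]
wrist_force: [-3.9, -0.1, 6.6]
width: 0.128
```

```bash
cat > f.py <<'E'
from h import *
s=show();R0=R.from_rotvec(s['tcp_rot']).as_matrix();print('tool F',np.round(R0.T@s['wrist_force'],1))
E
python3 f.py
```

```text
t 14.4 pos [ 0.5984 -0.1816  0.154 ] yaw 96.84 F [-3.9 -0.1  6.6] M [0.05 0.85 0.  ] w 0.128 q6 -2.02
tool F [ 3.9  0.4 -6.6]
```

play_rows:
  slide:
    - [0.08,0,0.2]
    - [0.08,0,0.3]
    - [0.18,0,0.4]
    - [0.18,0.0,0.4]
    - [-0.02,0,0.4]
    - [-0.02,0,0.4]
    - [0.08,0.1,0.45]
    - [0.08,-0.1,0.45]
    - [0.18,0,0.45]
    - [-0.02,0,0.45]
    - [0.08,0,0.45]
  delta_rot:
    - [0,0,0]
    - [0,0,0]
    - [0,0,0.04]
    - [0,0,0.04]
    - [0,0,-0.04]
    - [0,0,-0.04]
    - [0,0,0.04]
    - [0,0,-0.04]
    - [0,0,0.04]
    - [0,0,-0.04]
    - [0,0,0]

```text
time: 15.32
tool_pos: [0.5971, -0.1816, 0.1489]
tcp_rot: [0.189, -3.131, -0.0]
wrist_force: [-0.5, -0.7, -0.2]
width: 0.132
```

```bash
python3 f.py
```

```text
t 15.32 pos [ 0.5971 -0.1816  0.1489] yaw 96.9 F [-0.5 -0.7 -0.2] M [-0.08  0.18 -0.03] w 0.132 q6 -2.02
tool F [ 0.6 -0.6  0.2]
```

play_rows:
  slide:
    - [0,0,0.2]
    - [0,0,0.4]
    - [0,0,0.6]
    - [0.1,0,0.8]
    - [0.1,0,0.8]
    - [-0.1,0,0.8]
    - [-0.1,0,0.8]
    - [0.1,0.05,0.9]
    - [0.1,0,0.9]
    - [-0.1,-0.05,0.9]
    - [-0.1,0,0.9]
    - [0,0,0.9]
  delta_rot:
    - [0,0,0]
    - [0,0,0]
    - [0,0,0]
    - [0,0,0.04]
    - [0,0,0.04]
    - [0,0,-0.04]
    - [0,0,-0.04]
    - [0,0,0.04]
    - [0,0,0.04]
    - [0,0,-0.04]
    - [0,0,-0.04]
    - [0,0,0]

```text
time: 16.32
tool_pos: [0.5977, -0.1816, 0.1399]
tcp_rot: [0.187, -3.132, 0.0]
wrist_force: [4.0, -0.3, -0.8]
width: 0.13
```

```bash
python3 f.py
```

```text
t 16.32 pos [ 0.5977 -0.1816  0.1399] yaw 96.82 F [ 4.  -0.3 -0.8] M [ 0.05 -0.79 -0.01] w 0.13 q6 -2.02
tool F [-3.9 -0.8  0.8]
```

play_rows:
  slide:
    - [-0.05,0,0.2]
    - [-0.05,0,0.4]
    - [0.05,0,0.5]
    - [0.05,0,0.5]
    - [-0.15,0,0.5]
    - [-0.15,0,0.5]
    - [-0.05,0,0.5]
    - [-0.05,0,0.5]
  delta_rot:
    - [0,0,0]
    - [0,0,0]
    - [0,0,0.04]
    - [0,0,0.04]
    - [0,0,-0.04]
    - [0,0,-0.04]
    - [0,0,0]
    - [0,0,0]

```text
time: 16.98
tool_pos: [0.5984, -0.1818, 0.1395]
tcp_rot: [0.183, -3.134, 0.001]
wrist_force: [-7.8, 3.4, 22.1]
width: 0.129
```

```bash
python3 f.py; python3 - <<'E'
from h import *
q=read_camera('scene');p=read_camera('wrist');save(p,'w9')
cv2.imwrite('pics/s9c.png',cv2.resize(q['image'][120:230,150:290,::-1],None,fx=5,fy=5,interpolation=cv2.INTER_CUBIC))
E
```

```text
t 16.98 pos [ 0.5984 -0.1818  0.1395] yaw 96.69 F [-7.8  3.4 22.1] M [ 0.68  1.52 -0.  ] w 0.129 q6 -2.02
tool F [  7.4   4.3 -22.1]
```

View pics/s9c.png

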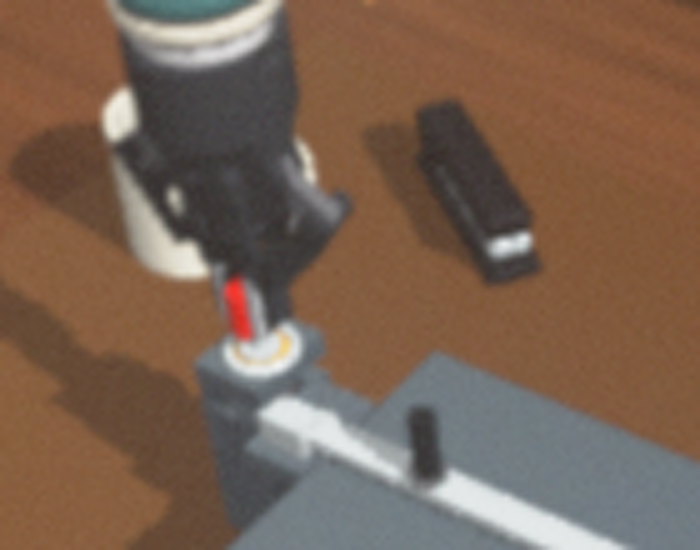

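View pics/w9.png

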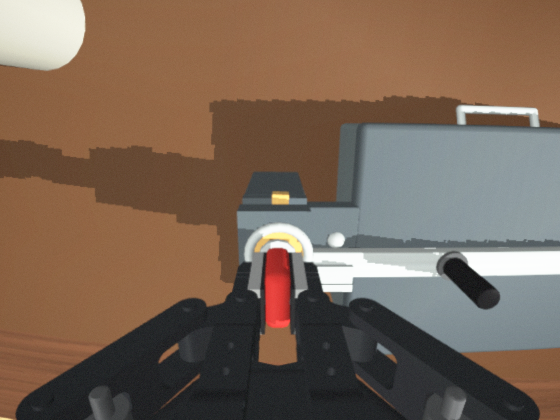

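play_rows:
  slide:
    - [0,0,0.2]
    - [0,0,0.2]
    - [0,0,0.2]
    - [0,0,0.2]
    - [-0.01,0.02,0.2]
    - [-0.01,0.03,0.2]
    - [-0.02,0.04,0.2]
    - [-0.02,0.05,0.2]
    - [-0.02,0.05,0.2]
  delta_rot:
    - [0,0,0.1]
    - [0,0,0.2]
    - [0,0,0.3]
    - [0,0,0.4]
    - [0,0,0.5]
    - [0,0,0.6]
    - [0,0,0.7]
    - [0,0,0.8]
    - [0,0,0.8]

```text
time: 17.83
tool_pos: [0.5985, -0.1806, 0.1396]
tcp_rot: [-1.056, -2.956, 0.001]
wrist_force: [-2.5, 4.3, 10.9]
width: 0.124
```

```bash
python3 f.py
```

```text
t 17.83 pos [ 0.5985 -0.1806  0.1396] yaw 50.66 F [-2.5  4.3 10.9] M [0.78 0.79 0.03] w 0.124 q6 -1.22
tool F [  4.7   1.7 -10.9]
```

play_rows:
  slide:
    - [0.03,0.02,0.2]
    - [0.05,0.02,0.2]
    - [0.05,0.02,0.2]
    - [0.05,0.02,0.2]
    - [0.05,0.03,0.2]
    - [0.05,0.04,0.2]
    - [0.05,0.05,0.2]
    - [0.05,0.05,0.2]
    - [0.05,0.05,0.2]
  delta_rot:
    - [0,0,0.1]
    - [0,0,0.2]
    - [0,0,0.3]
    - [0,0,0.4]
    - [0,0,0.5]
    - [0,0,0.6]
    - [0,0,0.7]
    - [0,0,0.8]
    - [0,0,0.8]

```text
time: 18.58
tool_pos: [0.5992, -0.1802, 0.1397]
tcp_rot: [-2.131, -2.308, 0.002]
wrist_force: [-1.3, 1.7, 9.3]
width: 0.132
```

```bash
python3 f.py
```

```text
t 18.58 pos [ 0.5992 -0.1802  0.1397] yaw 4.56 F [-1.3  1.7  9.3] M [0.2  0.26 0.12] w 0.132 q6 -0.41
tool F [ 1.8 -1.2 -9.3]
```

play_rows:
  slide:
    - [0,0,0.2]
    - [0,0,0.2]
    - [0,0,0.2]
    - [0,0,0.2]
    - [0,0,0.2]
    - [0,0,0.2]
  delta_rot:
    - [0,0,0.05]
    - [0,0,0.1]
    - [0,0,0.13]
    - [0,0,0.15]
    - [0,0,0.15]
    - [0,0,0.15]

```text
time: 19.08
tool_pos: [0.5994, -0.1802, 0.1396]
tcp_rot: [2.298, 2.141, -0.002]
wrist_force: [-2.4, 1.7, 9.1]
width: 0.125
```

```bash
python3 f.py; python3 - <<'E'
from h import *
p=read_camera('wrist');save(p,'w10')
cv2.imwrite('pics/w10c.png',cv2.resize(p['image'][180:345,200:360,::-1],None,fx=4.5,fy=3.6,interpolation=cv2.INTER_CUBIC))
E
```

```text
t 19.08 pos [ 0.5994 -0.1802  0.1396] yaw -4.05 F [-2.4  1.7  9.1] M [0.38 0.5  0.12] w 0.125 q6 -0.26
tool F [ 1.5 -2.5 -9.1]
```

View pics/w10.png

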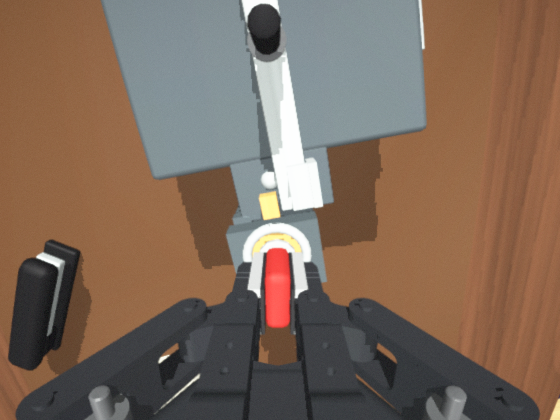

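View pics/w10c.png

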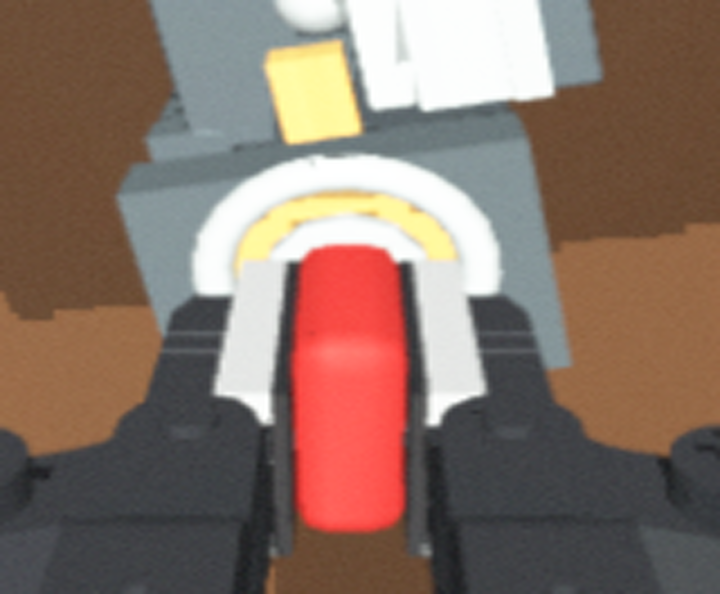

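play_rows:
  slide:
    - [0.03,-0.05,0.2]
    - [0.03,-0.05,0.2]
    - [0.03,-0.05,0.2]
    - [0.03,-0.05,0.2]
  delta_rot:
    - [0,0,0.05]
    - [0,0,0.08]
    - [0,0,0.08]
    - [0,0,0.08]

```text
time: 19.47
tool_pos: [0.5993, -0.18, 0.1397]
tcp_rot: [2.381, 2.047, -0.001]
wrist_force: [-1.6, 1.4, 9.0]
width: 0.126
```

```bash
python3 f.py
```

```text
t 19.47 pos [ 0.5993 -0.18    0.1397] yaw -8.64 F [-1.6  1.4  9. ] M [0.41 0.33 0.2 ] w 0.126 q6 -0.18
tool F [ 1.1 -1.7 -9. ]
```

play_rows:
  slide:
    - [0.0,0,0.2]
    - [0,0,0.2]
    - [0,0,0.2]
    - [0,0,0.2]
  delta_rot:
    - [0,0,0.05]
    - [0,0,0.08]
    - [0,0,0.08]
    - [0,0,0.08]

```text
time: 19.8
tool_pos: [0.5994, -0.18, 0.1396]
tcp_rot: [2.46, 1.95, -0.001]
wrist_force: [-3.2, 1.5, 10.0]
width: 0.128
```

```bash
python3 f.py; python3 - <<'E'
from h import *
p=read_camera('wrist');save(p,'w11')
cv2.imwrite('pics/w11c.png',cv2.resize(p['image'][180:345,200:360,::-1],None,fx=4.5,fy=3.6,interpolation=cv2.INTER_CUBIC))
E
```

```text
t 19.8 pos [ 0.5994 -0.18    0.1396] yaw -13.19 F [-3.2  1.5 10. ] M [0.46 0.55 0.54] w 0.128 q6 -0.1
tool F [  0.8  -3.5 -10. ]
```

View pics/w11c.png

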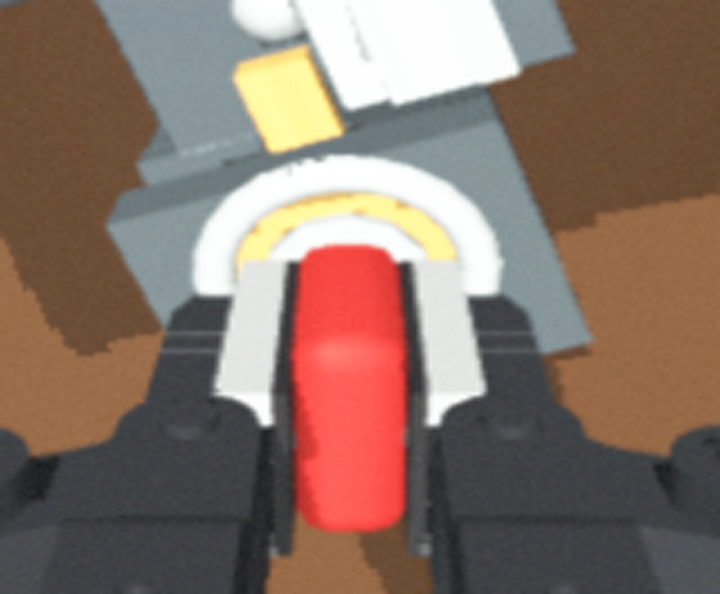

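play_rows:
  slide:
    - [0,-0.03,0.2]
    - [0,-0.03,0.2]
    - [0,-0.03,0.2]
    - [0,-0.03,0.2]
    - [0,-0.03,0.2]
    - [0,-0.03,0.2]
    - [0,-0.03,0.2]
    - [0,-0.03,0.2]
    - [0,-0.03,0.2]
    - [0,-0.03,0.2]
    - [0,-0.03,0.2]
    - [0,-0.03,0.2]
  delta_rot:
    - [0,0,-0.02]
    - [0,0,-0.02]
    - [0,0,-0.02]
    - [0,0,-0.02]
    - [0,0,-0.02]
    - [0,0,-0.02]
    - [0,0,-0.02]
    - [0,0,-0.02]
    - [0,0,-0.02]
    - [0,0,-0.02]
    - [0,0,-0.02]
    - [0,0,-0.02]

```text
time: 20.85
tool_pos: [0.5994, -0.1799, 0.1396]
tcp_rot: [2.439, 1.975, -0.0]
wrist_force: [-3.1, 2.1, 9.9]
width: 0.126
```

```bash
python3 f.py; python3 - <<'E'
from h import *
p=read_camera('scene');save(p,'s12');p=read_camera('top');save(p,'t12')
E
python3 f.py
```

```text
t 20.85 pos [ 0.5994 -0.1799  0.1396] yaw -12.01 F [-3.1  2.1  9.9] M [0.39 0.53 0.42] w 0.126 q6 -0.12
tool F [ 1.4 -3.5 -9.9]
t 20.95 pos [ 0.5994 -0.1799  0.1397] yaw -12.01 F [-2.5  1.6  9.4] M [0.46 0.53 0.45] w 0.123 q6 -0.12
tool F [ 1.  -2.7 -9.4]
```

View pics/s12.png

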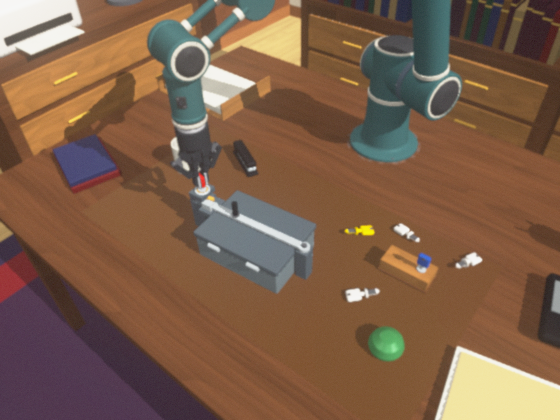

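```bash
python3 -c "
from workcell import *
print(finish_job())"
```

```text
the job is handed in; nothing more can be done
None
```

The strongbox is ready for your seal: the bar is shut and the red key is home in the lock, held at its clockwise stop. I handed it in at about 21 s of the 64 s allowed; no verdict is reported back.

- **Bar:** I gripped the post and swung it shut until it met the stop at about 20 N. The wrist picture shows the catch ball standing up beside the bar.
- **Key:** I lifted the red key from the stand and wiggled it past the sticky pins. It stopped hard at 22 N with the tool at 139.5 mm, against 139.7 mm calculated for fully home.
- **Turn:** The tool turned about 110°, more than a quarter turn because of the key's play and give in the grip. Torque stayed near the spring's range (0.12 N m) until past 100°, then rose to 0.54 N m at the stop. The brass bolt next to the lock now lies along the bar.
- **Hold:** I eased back slightly and am holding at about 0.43 N m, pressing down about 10 N with an 80 N grip. This stayed steady for over a second before I handed in.

Nothing else was touched. The last scene picture shows the blue key, stapler, paperweight and look-alikes where they were. The mug is partly hidden behind the arm in that view, but it appears in place.

The cameras differed by 2 to 5 mm on the lock and key positions, so I went by the wrist camera. The wrist force and torque readings then agreed with it.

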